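# Hang the chalk carrier and hold out the pull-out bar

## Robot

A 6-joint arm with a two-finger parallel gripper is mounted at the origin on the work surface. World frame = base frame: x ahead of the robot, y to its left, z up, the work surface at z = 0. Lengths are in mm, angles in degrees, forces in N, time in s.
With the tool pointing down it reaches from about 375 to 750 mm from the base axis. Payload 9 kg.
Tool frame: the origin (TCP) lies on the centre line of the jaws, within the pads' length; the fingertips stand 17 mm ahead of it and the grasp point (between the pads) lies 2 mm behind it; z points along the fingers, y is the line along which they close (so a half turn about z gives the same grasp; the last joint's range is limited). The gripper opens to 85 mm and grips with 20 to 120 N. Pads are 22 mm wide; open, the fingers measure 114 mm over their backs; the gripper's body (76 mm by 85 mm) begins 54 mm behind the grasp point. The pads swing forward as they close: fully open they stand 13 mm farther back than shut.
Start: joints at [-80.541, 5.964, 5.575, 89.605, 0, 77.527], TCP at [224.123, -556.6, 248.331] pointing down, gripper open.
Joint ranges: [-171.21, 171.21], [-48.23, 106.86], [-62.78, 66.21], [-105.2, 120.99], [-86.42, 89.51], [-180, 180]. Speed limits (degrees/s): [127.2, 127.2, 147.25, 180, 180, 180].

## Interface

Orientations are given as a 3x3 rotation matrix whose columns are the frame's x, y, z axes.
In Python, from station import ctrl gives the robot as it stands. The module is installed in compiled form; this text tells all that it offers.
- The arm moves only by the tool play_rows, never from a script. Its argument "plan" is one flat list of numbers, 5 for each row, row after row: the shift along the tool's x, y, z in units of 40 mm (1.0 is 40 mm), then the turn about the tool's z in units of 5 degrees (1.0 is 5 degrees), then the closure in counts, from 0 (fully open) to 255 (shut). In form: [dx, dy, dz, roll, gripper, dx, dy, dz, roll, gripper, ...]. A call has 1 to 8 rows; each row shifts and turns the commanded pose from where the row before left it, along the tool's axes as they then stand; what a row does not reach is not made up. A row lasts 1/12 s, in which the tool goes at most 41.7 mm and 7.16 degrees, less where a joint would pass 70% of its speed; a pose out of reach is approached as far as the arm can. A call is refused whole if a number of a shift passes 1 or a number of a turn 1, either way. A call with a gripper value outside its range is refused whole. The fingers move at their own pace and stop on an object; "force" is the grip in N (left out, the last holds). Time passes only in rows, so rows that do not move let the fingers close. It gives the time, the measured TCP pose, the force, the opening and the grip force at its end, in the units of the state.
- ctrl.read_state(): the state, without advancing time (a new reading comes with each control period).
- ctrl.camera(name): name is "scene" or "top" or "wrist"; returns a dict with "img" (420x560x3 uint8, red, green, blue), "intrinsics" (3x3 intrinsics, pixels), "k1" (the pictures are not rectified: a ray, as slopes to the right and down, at radius r is drawn at 1 + k1 r^2 times it, then the intrinsics apply), "R" (3x3) and "t" (3): a world point X has camera coordinates R X + t; the wrist camera has in their place "hand_eye" (4x4, takes a point from camera to tool coordinates, whose origin is the TCP and whose axes are the flange's). Camera axes: x right, y down, z forward; pixel columns grow to the right and rows downward; lengths in mm; the calibration is good to about 2 mm. A picture is of the moment at which its call begins: read the wrist's pose just before it. There is no depth.
- ctrl.finish_job(): hands the job in; it is judged then, once.
Trained networks look in a picture, given as the dict that the camera call returned (one of the last four; its "shot" number tells which), for a name from the list of things; names that differ only in an ending like _2 or _b are one class to them, and where a whole thing is asked for, a point or a joint stands for the part that bears it (a point fixed in the world has none). Each returns a list of dicts, best first, with "conf" (0 to 1); they miss things now and then, are a little off and sometimes report something else, mostly with a low value. They report only what shows in the picture. A call takes as long as a camera call. They do not tell look-alikes from the thing itself.
- ctrl.spot_in(thing, picture): "xy" ([column, row] in pixels, amid what is visible of it).
The state is a dict: "clock": time; "joint_positions": joint angles; "dq": joint speeds; "joint_torque": joint torques, N m; "position": TCP position; "tool_rot": TCP orientation; "wrist_force": force on the tool from outside, world axes, zero at the start; "torque": the same for the moment, N m; "width": finger opening in mm; "finger_force": force on a finger pad.
Only numpy, scipy, OpenCV 4.12 (cv2) and the standard library are available. Lean on these libraries where they do the work, as an engineer would, in place of code of your own. Each camera call takes 0.05 s, during which the arm holds its last target. There are 200 camera calls.

## Task

Hook the chalk carrier onto the stand's steel bar around the middle of the clear stretch between the brass mark rings and the black handle, slide it along the bar until its hook sits between the two rings, and let go of it. Then take the black handle so that your grip squeezes its side button right in, pull the bar out past the first stop to the second stop (the end of its travel), and finish like that: still squeezing the handle and holding the bar fully out, with the carrier hanging between the rings. Leave the other things on the counter where they are.

Things in the scene. Friction and masses are not known exactly. Their poses are not given: they have to be found in the camera images.
- stand: Fixed stand: wooden base 130 x 180 x 22 mm, two posts, dark steel sleeve (42 wide, 28 high, top at z = 184 mm, from stand y -20 to +130 mm). A round steel bar, 12 mm thick, leaves the sleeve and runs level along the stand's -y, its axis 170 mm above the counter at stand x = 0. Origin at counter level under the bar's axis. Turned by 7 degrees at most; immovable.
- bar_mark (a point): The mark: point on the bar's axis midway between two thin brass rings, 18 mm across and 40 mm apart (look only, nothing catches on them). Axes as the stand's: y along the bar, towards the sleeve. With the bar home it is 50 mm from the sleeve's mouth and 190 mm from the near face of the handle. Moves with the bar.
- bar_handle (a point): Centre of the black handle block on the bar's free end, 215 mm from the mark in -y; axes as the stand's. Block 30 (x) x 50 (y, along the bar) x 36 mm high. A metal button 26 x 24 mm stands 7 mm out of the middle of its +x face, away from the robot. Grip from above, one finger on the button, one on the opposite face: 37 mm wide, 31 when squeezed. Moves with the bar.
- bar (a joint): How far the bar is out along the stand's -y, m: 0 home, first stop (a catch) 0.05, second stop (hard end) 0.100. Latched unless the button is in; with the button kept in it passes the first stop freely. A spring draws it back with 6 N at home, 8 N fully out; friction 1 N. Pull with 20 N at most. Let go, it springs back to the first stop, or home.
- button (a joint): How far the button is pressed in, m: 0 out, 0.006 fully in (stop). Springy: begins to move at about 2.5 N and is fully in at about 5 N; the latch is free beyond about 0.004. A grip of 20 to 30 N is right.
- carrier: Chalk carrier, loose, 0.16 to 0.29 kg, 166 mm tall, stands on the counter. Origin: centre of underside. Block 44 (x) x 90 (y) x 30 mm, two chalk cubes on it (to 42 mm). Steel hook, 24 mm long in y: stem on the -x side (x -17 to -11), roof-shaped crown, lip on the +x side (x 11 to 17, down to z = 82): open to +x under the lip. Hung: y along the bar, stem on the stand's -x side.
- carrier_seat (a point): Where the bar's axis lies when the carrier hangs: 100 mm above its underside, on its centre line; same axes. Hook 22 mm wide inside: 5 mm to spare each side of the bar. To hook: with the seat 42 mm (28 to 55) above the bar's axis and the carrier on the bar's -x side (robot's side), move it +x until the seat is above the bar, then lower.
- carrier_tab (a point): Centre of the carrier's upright steel grip tab: 12 mm thick (y), 32 mm wide (x), 48 mm high, its centre 142 mm above the underside; same axes as the carrier. Grip it across its thickness, from above.
- mug: Bystander: white mug, 80 mm across, 95 mm tall; origin at underside.
- cleaner: Bystander: grey bottle, 60 mm across, 160 mm tall; origin at underside.
- chalk: Bystander: loose blue chalk cube, 22 mm, below or near the bar; origin at underside.
- case: Bystander: flat black dart case 60 x 160 x 30 mm; origin at underside.
- remote: Bystander: remote control 45 x 160 x 18 mm; origin at underside.
- coasters: Bystander: round stack of cork coasters, 96 mm across, 30 mm high; origin at underside.
There are look-alikes about, which are no part of the job. What is shaped like the carrier but purple or red is not meant.

How it is judged:
By the outcome, as a careful person would: the job done as asked, in the order asked, and still so for the second after the job is handed in, while the arm keeps its last pose, push and grip.
It also fails if it takes over 67 s, if anything falls off the work surface, if the arm or the gripper's body presses on something with over 40 N, if the wrist force passes 120 N, or if a joint passes its speed limit or range.

## Working session

There is one attempt and no reset: what is moved stays moved. The work goes in short steps, Python scripts to look and compute and a tool call to move; the robot and the scene stay as the last step left them, time stands still between calls to the robot, and variables do not carry over. Pictures are saved under pics/ and viewed, at most 10 in all, crops included, and the job is handed in when it is done.

Besides the shell and the picture viewer there is one more tool, called by a JSON object that holds its "api" and its "payload". play_rows: Moves the arm, as the interface text tells. Its arguments: {"type":"object","properties":{"plan":{"type":"array","items":{"type":"number"}},"force":{"type":"number"}},"required":["plan"]}

```bash
mkdir -p pics
cat > h.py <<'E'
import numpy as np, cv2
from station import ctrl
def save(p,n): cv2.imwrite('pics/'+n,p['img'][:,:,::-1])
def cam(p,s=None):
    if 'R' in p: return np.array(p['R']),np.array(p['t']).ravel()
    T=np.eye(4);T[:3,:3]=s['tool_rot'];T[:3,3]=s['position']
    M=np.linalg.inv(T@np.array(p['hand_eye']));return M[:3,:3],M[:3,3]
def ray(p,xy,s=None):
    K=np.array(p['intrinsics']);d=cv2.undistortPoints(np.array([[xy]],float),K,np.array([p['k1'],0,0,0.]))[0,0]
    R,t=cam(p,s);return -R.T@t,R.T@np.array([d[0],d[1],1])
def atz(p,xy,z,s=None):
    o,d=ray(p,xy,s);return o+d*(z-o[2])/d[2]
def proj(p,X,s=None):
    R,t=cam(p,s);c=R@np.array(X,float)+t;u=c[:2]/c[2];u=u*(1+p['k1']*(u@u));K=np.array(p['intrinsics']);return (K[:2,:2]@u+K[:2,2]).round(1)
def tri(rs):
    A=0;b=0
    for o,d in rs:
        d=d/np.linalg.norm(d);P=np.eye(3)-np.outer(d,d);A=A+P;b=b+P@o
    return np.linalg.solve(A,b)
E
python3 - <<'E'
from h import *
s=ctrl.read_state();print(s['clock'],s['position'],np.round(s['tool_rot'],2).tolist(),s['width'])
ps={n:ctrl.camera(n) for n in('scene','top')}
save(ps['scene'],'s1.png');save(ps['top'],'t1.png')
for n,p in ps.items():
    print(n,'cam at',(-np.array(p['R']).T@np.array(p['t']).ravel()).round())
    for th in 'stand bar_mark bar_handle carrier carrier_tab carrier_seat chalk mug cleaner'.split():
        print(n,th,[(np.round(d['xy']).tolist(),round(d['conf'],2)) for d in ctrl.spot_in(th,p)][:4])
E
```

```text
0.0 [ 224.05275789 -556.24667267  247.50103485] [[0.93, 0.37, -0.0], [0.37, -0.93, 0.0], [0.0, -0.0, -1.0]] 85.55774402926708
scene cam at [1284.  -24.  641.]
scene stand [([366.0, 254.0], 0.63), ([134.0, 254.0], 0.23)]
scene bar_mark [([243.0, 211.0], 0.92)]
scene bar_handle [([241.0, 209.0], 0.85)]
scene carrier [([234.0, 162.0], 0.79), ([243.0, 216.0], 0.62), ([180.0, 174.0], 0.61), ([284.0, 196.0], 0.57)]
scene carrier_tab [([179.0, 173.0], 0.87), ([235.0, 166.0], 0.84), ([324.0, 192.0], 0.81), ([240.0, 216.0], 0.67)]
scene carrier_seat [([177.0, 177.0], 0.96), ([328.0, 200.0], 0.92), ([282.0, 194.0], 0.81), ([243.0, 216.0], 0.71)]
scene chalk [([282.0, 258.0], 0.63)]
scene mug [([173.0, 209.0], 0.58)]
scene cleaner [([325.0, 308.0], 0.58)]
top cam at [418. -43. 964.]
top stand [([207.0, 169.0], 0.61)]
top bar_mark [([318.0, 166.0], 0.81)]
top bar_handle [([314.0, 167.0], 0.65)]
top carrier [([281.0, 293.0], 0.83), ([415.0, 323.0], 0.75), ([341.0, 304.0], 0.72), ([326.0, 252.0], 0.68)]
top carrier_tab [([338.0, 306.0], 0.92), ([329.0, 253.0], 0.84), ([232.0, 268.0], 0.78), ([281.0, 294.0], 0.76)]
top carrier_seat [([281.0, 293.0], 0.87), ([414.0, 321.0], 0.84), ([340.0, 308.0], 0.76), ([232.0, 270.0], 0.67)]
top chalk [([209.0, 170.0], 0.74), ([281.0, 193.0], 0.47)]
top mug [([404.0, 253.0], 0.95)]
top cleaner [([244.0, 109.0], 0.82)]
```

View pics/s1.png

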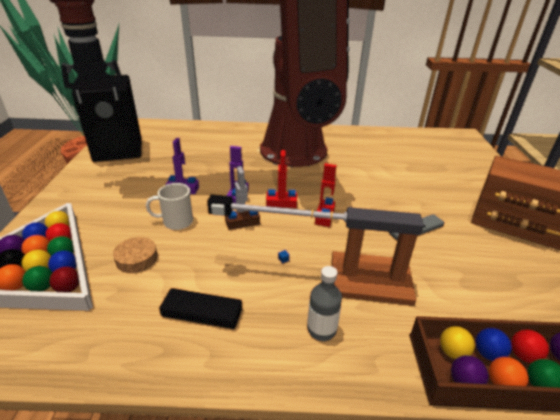

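View pics/t1.png

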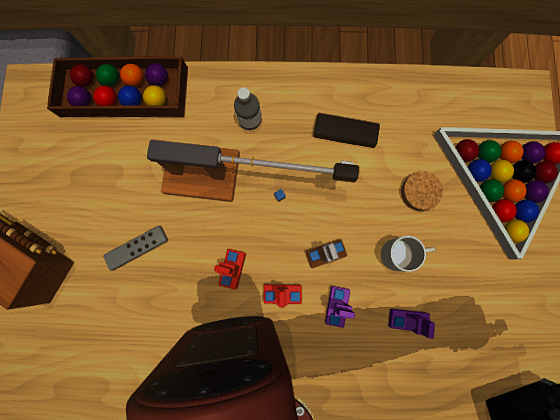

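The candidates in the top picture are red (232,268), red (283,294), purple (340,306), purple (412,322) and wood/steel (326,252). The stand is at (200,165), with the bar running from (220,158) to the black handle at (346,172). I choose the wood/steel one at (326,252), since red and purple are excluded, and check it in a crop.

Run:
```python
from h import *
p=ctrl.camera('top');q=ctrl.camera('scene')
a=cv2.resize(p['img'][135:285,200:370],None,fx=4.5,fy=4,interpolation=3)[:,:765]
c=cv2.resize(p['img'][225:285,285:365],(400,300),interpolation=3)
d=cv2.resize(p['img'][140:200,205:365],(800,300),interpolation=3)
e=cv2.resize(q['img'][160:240,195:355],(400,300),interpolation=3)
im=np.vstack([d,np.hstack([c,e])]);cv2.imwrite('pics/c1.png',im[:,:,::-1])
for xy in [(220,158),(346,172)]:print(atz(p,xy,170).round(1))
print(atz(p,(326,252),30).round(1),atz(p,(281,195),22).round(1))
```

```text
[634.6 101.4 170. ]
[ 609.  -161.4  170. ]
[ 448.  -134.4   30. ] [584.5 -24.9  22. ]
```

View pics/c1.png

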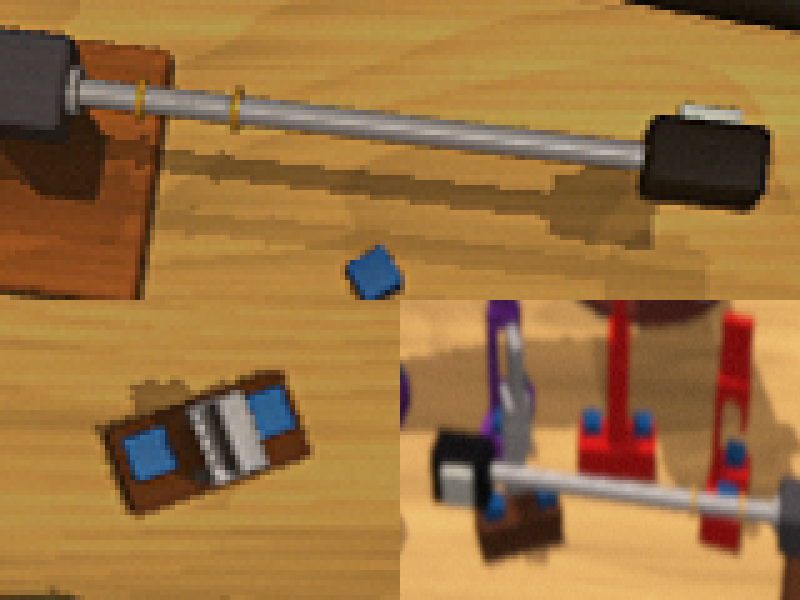

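The crop shows the brown/steel carrier with its tab at about (331,252) in the top picture. The bar rings are at about (233,160) and (252,162), and the handle is at about (346,172) with its button on +x. Next I plan a wrist view.

```bash
cat >> h.py <<'E'
def go(tgt,yaw_y=None):
    "shift to target (world) in tool units; yaw_y: wanted direction (deg, world) of tool y, mod 180"
    s=ctrl.read_state();R=np.array(s['tool_rot']);d=R.T@(np.array(tgt)-s['position'])
    a=np.degrees(np.arctan2(R[1,1],R[0,1]));r=None
    if yaw_y is not None:
        w=(yaw_y-a+90)%180-90; r=-w  # tool z down
    print('pos',np.round(s['position'],1),'t',round(s['clock'],2),'yaw_y',round(a,2),'w',round(s['width'],1),'F',np.round(s['wrist_force'],1),'j6',round(s['joint_positions'][5],1))
    print('total units',(d/40).round(3),'roll units',None if r is None else round(r/5,3))
E
python3 - <<'E'
from h import *
p=ctrl.camera('wrist');print(np.round(p['hand_eye'],3).tolist(),np.round(p['intrinsics']).tolist())
P=ctrl.camera('top')
cs=[np.array(c)/5+[285,225-60] for c in [(108,425),(285,372),(308,452),(138,515)]]
w=np.array([atz(P,c,30)[:2] for c in cs]);print(w.round(1),w.mean(0))
for a,b in((0,1),(3,2),(0,3),(1,2)):
    v=w[b]-w[a];print(np.linalg.norm(v).round(1),np.degrees(np.arctan2(v[1],v[0])).round(1))
go([440,-230,330],107)
E
```

```text
[[0.0, -0.959, -0.282, 70.658], [1.0, 0.001, -0.001, -0.549], [0.001, -0.282, 0.959, -125.767], [0.0, 0.0, 0.0, 1.0]] [[315.0, 0.0, 278.0], [0.0, 315.0, 208.0], [0.0, 0.0, 1.0]]
[[ 451.9  -88.4]
 [ 478.5 -172.2]
 [ 440.9 -183.2]
 [ 409.9 -103. ]] [ 445.31768002 -136.7015438 ]
88.0 -72.4
85.9 -68.9
44.5 -160.8
39.2 -163.8
pos [ 224.1 -556.6  248.3] t 1.2 yaw_y -68.07 w 85.0 F [-0.2  0.6 -1. ] j6 77.5
total units [ 8.056 -5.558 -2.043] roll units 0.986
```

{"api": "play_rows", "payload": {"plan": [0.75, -0.64, -0.17, 0, 0, 0.75, -0.64, -0.17, 0, 0, 0.75, -0.64, -0.17, 0, 0, 0.75, -0.64, -0.17, 0, 0, 0.75, -0.64, -0.17, 0, 0, 0.75, -0.64, -0.17, 0, 0, 0.75, -0.64, -0.17, 0, 0, 0.75, -0.64, -0.17, 0, 0]}}

```text
clock: 1.87
position: [370.7, -275.2, 303.2]
tool_rot: [[0.928, 0.373, 0.0], [0.373, -0.928, -0.001], [0.0, 0.001, -1.0]]
wrist_force: [0.1, -0.8, -0.1]
width: 85.6
finger_force: 0.0
```

{"api": "play_rows", "payload": {"plan": [0.75, -0.64, -0.17, 0, 0, 0.75, -0.64, -0.17, 0, 0, 0.75, -0.64, -0.17, 0, 0, 0.75, -0.64, -0.17, 0, 0, 0, 0, 0, 1, 0, 0, 0, 0, 0, 0, 0, 0, 0, 0, 0]}}

```text
clock: 2.45
position: [443.3, -137.1, 329.8]
tool_rot: [[0.956, 0.294, -0.0], [0.294, -0.956, -0.0], [-0.0, 0.0, -1.0]]
wrist_force: [0.0, -0.0, -0.3]
width: 85.4
finger_force: 0.0
```

Run:
```python
from h import *
s=ctrl.read_state();p=ctrl.camera('wrist');save(p,'w1.png')
go([445,-137,330],-72)
for th in('carrier','carrier_tab','carrier_seat'):
  for d in ctrl.spot_in(th,p)[:2]:
    z={'carrier':30,'carrier_tab':150,'carrier_seat':100}[th];print(th,np.round(d['xy'],1),round(d['conf'],2),atz(p,d['xy'],z,s).round(1))
print(proj(p,[445,-137,0],s))
```

```text
pos [ 443.1 -137.7  329.7] t 2.5 yaw_y -72.96 w 85.7 F [-0.1 -0.5  1.2] j6 129.5
total units [ 0.051 -0.003 -0.008] roll units -0.191
carrier [359.8 297.1] 0.89 [ 292. -315.   30.]
carrier [176.8 218.9] 0.82 [333.5 -19.5  30. ]
carrier_tab [277. 170.] 0.81 [ 461.8 -129.9  150. ]
carrier_tab [358.9 297.6] 0.76 [ 352.8 -258.1  150. ]
carrier_seat [277.3 172.4] 0.85 [ 451.3 -133.3  100. ]
carrier_seat [271.4 266.1] 0.76 [ 336.6 -160.9  100. ]
[278.6 165.3]
```

View pics/w1.png

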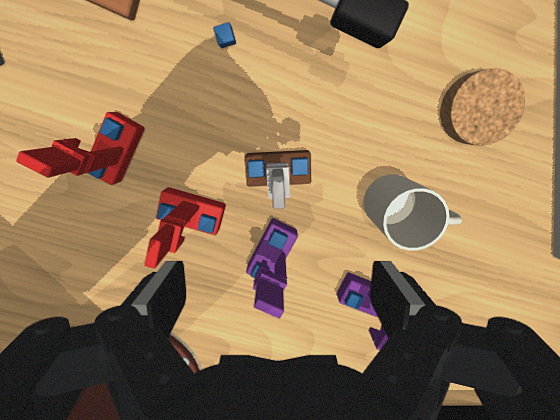

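The wrist view shows the brown carrier at (278,168) with its tab end at (278,195). Purple ones are at (271,265) and (358,300), and red ones at (120,150) and (190,215). I zoom in to find which side the hook opens on.

Run:
```python
import cv2
a=cv2.imread('pics/w1.png')[140:220,235:325];cv2.imwrite('pics/c2.png',cv2.resize(a,(675,600),interpolation=cv2.INTER_CUBIC))
```

```text
(no output)
```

View pics/c2.png

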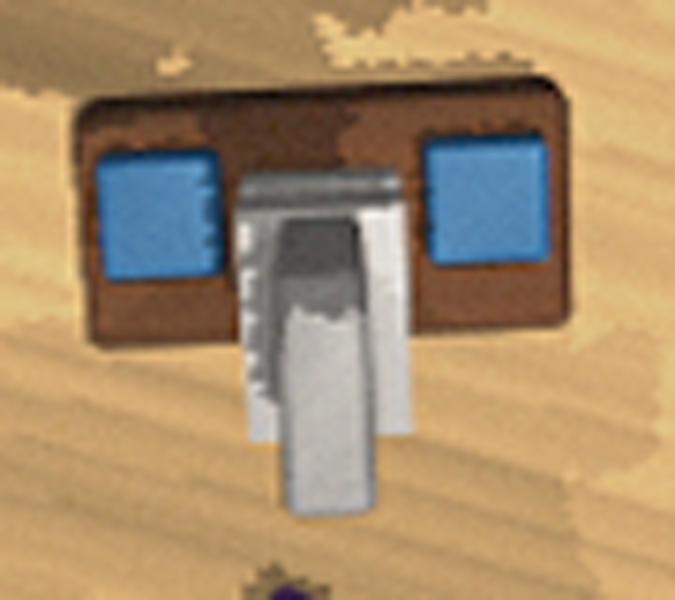

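Run:
```python
from h import *
s=ctrl.read_state();p=ctrl.camera('wrist')
f=lambda c:np.array(c)/7.5+[235,140]-.4
for z,cs in((30,[(82,105),(562,85),(570,325),(92,345)]),(166,[(285,308),(360,308),(375,512),(288,515)]),(82,[(240,178),(402,172)])):
    w=np.array([atz(p,f(c),z,s)[:2] for c in cs]);print(z,w.round(1).tolist(),w.mean(0).round(1))
    for i in range(len(w)):
        v=w[(i+1)%len(w)]-w[i];print('  ',np.linalg.norm(v).round(1),np.degrees(np.arctan2(v[1],v[0])).round(1))
# rings/handle in top & scene
P=ctrl.camera('top');Q=ctrl.camera('scene')
g=lambda c:np.array(c)/5+[205,140]-.4
for n,c in(('ring1',(140,98)),('ring2',(237,109)),('near handle',(643,155)),('mouth',(82,92))):
    print(n,atz(P,g(c),170).round(1))
h=[(652,117),(770,125),(760,205),(643,195)]
print('handle z188',[atz(P,g(c),188)[:2].round(1).tolist() for c in h],np.mean([atz(P,g(c),188) for c in h],0).round(1))
e=lambda c:np.array([c[0]-400,c[1]-300])/[2.5,3.75]+[195,160]-.4
for n,c in(('ring1',(743,507)),('ring2',(695,498))):print(n,'scene',atz(Q,e(c),170).round(1))
```

```text
30 [[451.0, -89.5], [479.3, -170.5], [438.4, -185.8], [409.2, -102.8]] [ 444.5 -137.2]
   85.8 -70.7
   43.7 -159.5
   88.0 109.4
   43.8 17.7
166 [[453.1, -129.2], [455.8, -138.1], [431.1, -147.8], [427.4, -137.3]] [ 441.9 -138.1]
   9.3 -73.1
   26.6 -158.7
   11.1 109.0
   26.9 17.5
82 [[454.4, -119.9], [462.8, -144.1]] [ 458.6 -132. ]
   25.7 -71.0
   25.7 109.0
ring1 [632.4  74.8 170. ]
ring2 [628.3  34.  170. ]
near handle [ 611.5 -134.9  170. ]
mouth [634.7  99.3 170. ]
handle z188 [[623.0, -136.5], [620.6, -184.5], [587.3, -180.1], [590.5, -132.8]] [ 605.4 -158.5  188. ]
ring1 scene [631.4  74.6 170. ]
ring2 scene [625.4  35.3 170. ]
```

Block size measures 86–88 × 44, the tab edges are at z=166 and the lip is at (459,-132). So the carrier's origin is about (444,-137.7), its yaw about +19° and its lip is on the far side. I descend on the tab.

{"api": "play_rows", "payload": {"plan": [0.02, 0, 0.8, -0.4, 60, 0, 0, 0.9, 0, 60, 0, 0, 0.9, 0, 60, 0, 0, 0.8, 0, 60, 0, 0, 0.6, 0, 60, 0, 0, 0.4, 0, 60, 0, 0, 0.25, 0, 60, 0, 0, 0, 0, 60]}}

```text
clock: 3.47
position: [443.0, -136.6, 141.9]
tool_rot: [[0.946, 0.324, -0.003], [0.324, -0.946, 0.002], [-0.002, -0.002, -1.0]]
wrist_force: [0.8, -0.0, -1.2]
width: 65.5
finger_force: 0.0
```

Run:
```python
from h import *
go([444,-137.8,143],-71)
s=ctrl.read_state();p=ctrl.camera('wrist');save(p,'w2.png')
```

```text
pos [ 443.  -136.6  141.9] t 3.47 yaw_y -71.09 w 65.5 F [ 0.8 -0.  -1.2] j6 127.7
total units [ 0.013  0.037 -0.028] roll units -0.018
```

View pics/w2.png

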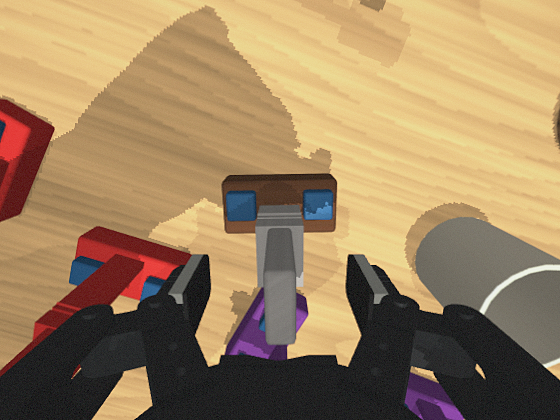

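The picture shows the tab at (281,290), centred between the pads (208 and 348). I close on it and lift a little.

{"api": "play_rows", "payload": {"plan": [0, 0, 0, 0, 255, 0, 0, 0, 0, 255, 0, 0, 0, 0, 255, 0, 0, 0, 0, 255, 0, 0, 0, 0, 255, 0, 0, 0, 0, 255, 0, 0, 0, 0, 255, 0, 0, 0, 0, 255], "force": 60}}

```text
clock: 4.18
position: [444.5, -137.1, 144.8]
tool_rot: [[0.946, 0.325, 0.001], [0.325, -0.946, -0.001], [0.001, 0.001, -1.0]]
wrist_force: [-0.5, 1.2, 6.1]
width: 11.2
finger_force: 59.4
```

{"api": "play_rows", "payload": {"plan": [0, 0, -0.2, 0, 255, 0, 0, -0.5, 0, 255, 0, 0, -0.7, 0, 255, 0, 0, -0.7, 0, 255, 0, 0, -0.5, 0, 255, 0, 0, -0.25, 0, 255, 0, 0, 0, 0, 255, 0, 0, 0, 0, 255]}}

```text
clock: 4.85
position: [444.1, -136.9, 257.2]
tool_rot: [[0.946, 0.324, -0.0], [0.324, -0.946, 0.0], [-0.0, -0.0, -1.0]]
wrist_force: [0.8, 0.5, -3.8]
width: 11.6
finger_force: 58.6
```

Run:
```python
from h import *
th=-6.2
go([565,-50,255],th-90)
s=ctrl.read_state();p=ctrl.camera('wrist');save(p,'w3.png')
print(s['joint_positions'],s['finger_force'])
```

```text
pos [ 444.1 -136.9  257.2] t 4.85 yaw_y -71.07 w 11.6 F [ 0.8  0.5 -3.8] j6 127.7
total units [ 3.565 -1.074  0.055] roll units 5.026
[-3.33276908e+01 -1.76334933e+01 -1.56347438e+01  9.20273489e+01
 -6.66215741e-03  1.27739822e+02] 58.568737506866455
```

View pics/w3.png

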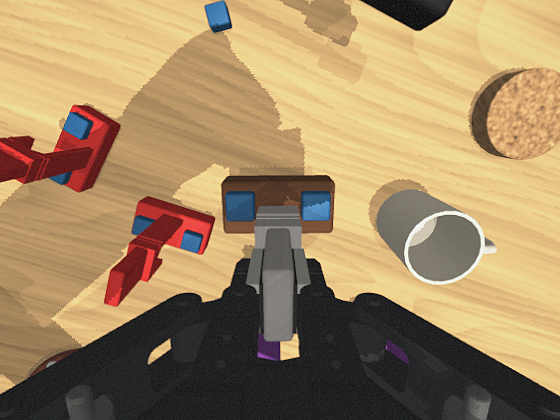

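The carrier is held square, with its block at (278,203) in the wrist view. I turn it parallel to the bar and move to the pre-hook point on the robot's side.

{"api": "play_rows", "payload": {"plan": [0, 0, 0, 0.5, 255, 0, 0, 0, 0.8, 255, 0, 0, 0, 0.9, 255, 0, 0, 0, 0.9, 255, 0, 0, 0, 0.9, 255, 0, 0, 0, 0.7, 255, 0, 0, 0, 0.3, 255, 0, 0, 0, 0, 255]}}

```text
clock: 5.57
position: [443.5, -136.5, 256.0]
tool_rot: [[0.994, -0.107, -0.002], [-0.107, -0.994, 0.001], [-0.003, -0.001, -1.0]]
wrist_force: [0.4, -0.6, -3.2]
width: 11.2
finger_force: 58.6
```

{"api": "play_rows", "payload": {"plan": [0.2, -0.2, 0, 0, 255, 0.4, -0.4, 0, 0, 255, 0.5, -0.5, 0, 0, 255, 0.5, -0.5, 0, 0, 255, 0.5, -0.5, 0, 0, 255, 0.35, -0.35, 0, 0, 255, 0.18, -0.2, 0, 0, 255, 0, 0, 0, 0, 255]}}

```text
clock: 6.23
position: [560.7, -40.8, 256.6]
tool_rot: [[0.995, -0.103, -0.001], [-0.103, -0.995, 0.001], [-0.002, -0.001, -1.0]]
wrist_force: [0.8, -0.1, -2.4]
width: 11.1
finger_force: 58.6
```

Run:
```python
from h import *
go([617.9,-49.7,255],-96.2)
s=ctrl.read_state();p=ctrl.camera('wrist');P=ctrl.camera('top')
print('j',np.round(s['joint_positions'],1))
a=cv2.resize(P['img'][130:230,200:370],(680,400),interpolation=3)
cv2.imwrite('pics/c3.png',np.vstack([cv2.resize(p['img'][:200],(680,200)),a])[:,:,::-1])
save(p,'w4.png')
# predicted pixel of bar pts in wrist
for k in(20,0,-20,-190,-240):
    X=np.array([629.5,54.7,170])+k*np.array([.108,.994,0]);print(k,proj(p,X,s),proj(P,X))
```

```text
pos [560.7 -40.8 256.6] t 6.23 yaw_y -95.9 w 11.1 F [ 0.8 -0.1 -2.4] j6 168.4
total units [1.444 0.074 0.037] roll units 0.06
j [-1.750e+01 -4.000e-01 -1.000e-01  9.040e+01  0.000e+00  1.684e+02]
20 [ 93.2 134.4] [232.7 159.6]
0 [123.4 134.5] [242.1 160.7]
-20 [153.7 134.6] [251.6 161.8]
-190 [411.5 136.1] [332.8 171.8]
-240 [486.9 136.7] [356.8 174.8]
```

View pics/w4.png

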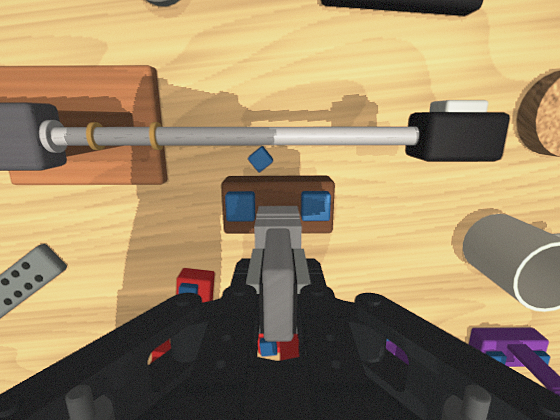

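Rings at (92,135) and (154,135) and the handle's near face at about column 413 all match the predictions. I check how far the carrier sits off the TCP along tool x, then move over the bar.

Run:
```python
from h import *
s=ctrl.read_state();p=ctrl.camera('wrist');R=np.array(s['tool_rot'])
for dx,dy,z in((22,-45,113.6),(22,-45,143.6),(-22,-45,143.6),(22,45,143.6),(-22,45,143.6),(-16,0,279.6),(17,-12,195.6),(17,12,195.6)):
    X=np.array(s['position'])+R[:,0]*dx+R[:,1]*dy;X[2]=z;print(dx,dy,z,proj(p,X,s))
g=p['img'].astype(int)[165:245,245].tolist();print([ (165+i,*c) for i,c in enumerate(g) if i%2==0])
```

```text
22 -45 113.6 [226.  173.9]
22 -45 143.6 [219.9 180.9]
-22 -45 143.6 [222.7 234.1]
22 45 143.6 [336.2 180.9]
-22 45 143.6 [333.4 234.1]
-16 0 279.6 [278.2 345.1]
17 -12 195.6 [258.7 205.6]
17 12 195.6 [297.5 205.6]
[(165, 183, 148, 102), (167, 186, 148, 101), (169, 164, 133, 90), (171, 165, 132, 93), (173, 177, 142, 99), (175, 137, 111, 79), (177, 65, 44, 32), (179, 58, 44, 30), (181, 60, 43, 21), (183, 80, 53, 36), (185, 90, 64, 43), (187, 95, 62, 45), (189, 94, 60, 39), (191, 15, 41, 64), (193, 28, 55, 78), (195, 39, 76, 106), (197, 44, 82, 115), (199, 46, 83, 116), (201, 44, 83, 113), (203, 50, 83, 115), (205, 41, 78, 111), (207, 47, 79, 114), (209, 52, 86, 117), (211, 45, 79, 111), (213, 49, 83, 112), (215, 40, 78, 108), (217, 42, 80, 113), (219, 39, 80, 112), (221, 64, 49, 49), (223, 88, 61, 45), (225, 90, 64, 47), (227, 86, 55, 37), (229, 85, 60, 41), (231, 85, 57, 43), (233, 145, 112, 75), (235, 235, 204, 139), (237, 230, 197, 132), (239, 218, 181, 121), (241, 212, 170, 117), (243, 219, 177, 121)]
```

The carrier is centred on the TCP within 1 mm. I move over the bar and lower the hook almost to contact.

{"api": "play_rows", "payload": {"plan": [0.15, 0, 0, -0.3, 255, 0.3, 0.02, 0, 0, 255, 0.35, 0.03, 0, 0, 255, 0.3, 0.02, 0, 0, 255, 0.22, 0, 0, 0, 255, 0.12, 0, 0, 0, 255, 0, 0, 0, 0, 255, 0, 0, 0, 0, 255]}}

```text
clock: 7.05
position: [616.8, -50.6, 257.8]
tool_rot: [[0.997, -0.08, -0.0], [-0.08, -0.997, -0.0], [-0.0, 0.0, -1.0]]
wrist_force: [0.3, -1.0, -1.5]
width: 11.1
finger_force: 58.6
```

Run:
```python
from h import *
go([617.9,-49.7,216],-94.4)
s=ctrl.read_state();P=ctrl.camera('top');p=ctrl.camera('wrist')
a=cv2.resize(P['img'][135:205,215:365],(750,350),interpolation=3)
b=p['img'][150:230,130:505][:, :]
cv2.imwrite('pics/c4.png',np.vstack([a,cv2.resize(b,(750,160))])[:,:,::-1])
```

```text
pos [616.8 -50.6 257.8] t 7.05 yaw_y -94.57 w 11.1 F [ 0.3 -1.  -1.5] j6 167.8
total units [ 0.025 -0.024  1.046] roll units -0.033
```

View pics/c4.png

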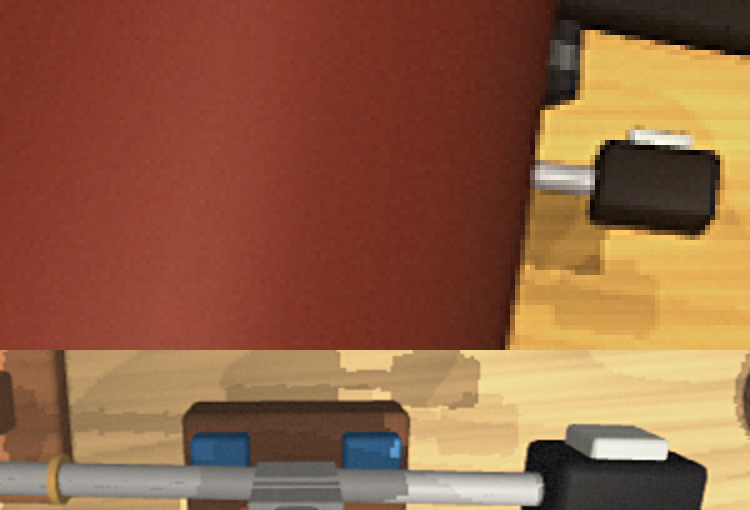

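The wrist view shows the hook crown at about (277,215) directly over the bar, midway between the ring (160) and the handle (398). I lower it.

{"api": "play_rows", "payload": {"plan": [0.02, 0, 0.15, 0, 255, 0, 0, 0.2, 0, 255, 0, 0, 0.2, 0, 255, 0, 0, 0.2, 0, 255, 0, 0, 0.15, 0, 255, 0, 0, 0.1, 0, 255, 0, 0, 0, 0, 255, 0, 0, 0, 0, 255]}}

```text
clock: 7.82
position: [617.7, -50.2, 217.7]
tool_rot: [[0.997, -0.08, -0.0], [-0.08, -0.997, -0.0], [-0.0, 0.0, -1.0]]
wrist_force: [0.6, 0.1, -2.0]
width: 11.5
finger_force: 58.6
```

Run:
```python
from h import *
go([629.5,54.7,215],-94.4)
s=ctrl.read_state();p=ctrl.camera('wrist')
Q=ctrl.camera('scene');a=cv2.resize(Q['img'][150:250,190:360],(680,400),interpolation=3)
cv2.imwrite('pics/c5.png',np.vstack([a,cv2.resize(p['img'][150:240,130:505],(680,180))])[:,:,::-1])
for th in['bar_mark','bar_handle']:
  for d in ctrl.spot_in(th,p)[:2]:print(th,d,atz(p,d['xy'],170,s))
```

```text
pos [617.7 -50.2 217.7] t 7.82 yaw_y -94.57 w 11.5 F [ 0.6  0.1 -2. ] j6 167.9
total units [ 0.084 -2.638  0.066] roll units -0.033
bar_mark {'xy': [412.5, 236.9], 'conf': 0.79} [ 613.27723324 -129.5148239   170.        ]
bar_handle {'xy': [417.8, 238.7], 'conf': 0.56} [ 611.87741761 -132.69841682  170.        ]
```

View pics/c5.png

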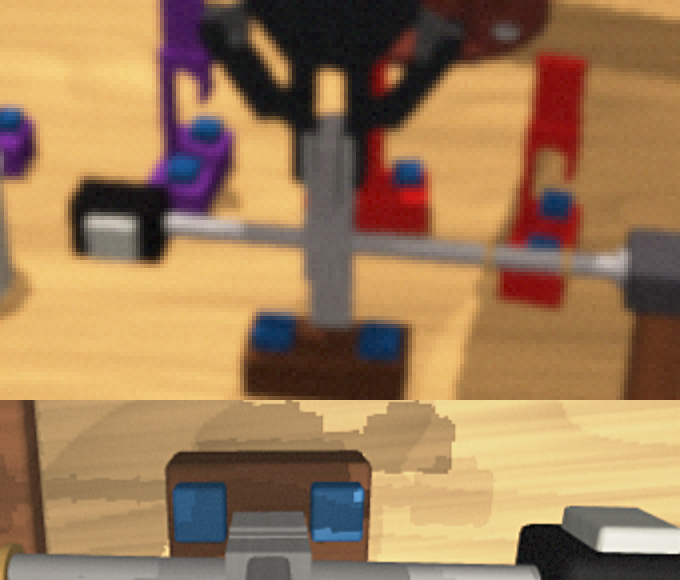

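The scene view shows the lip in front of the bar at (330,240) in the crop, so it is hooked. I slide it along the bar to the mark.

{"api": "play_rows", "payload": {"plan": [0, -0.15, 0.03, 0, 255, 0.01, -0.3, 0.02, 0, 255, 0.015, -0.45, 0, 0, 255, 0.015, -0.5, 0, 0, 255, 0.015, -0.5, 0, 0, 255, 0.01, -0.4, 0, 0, 255, 0.01, -0.24, 0, 0, 255, 0.005, -0.1, 0, 0, 255]}}

```text
clock: 8.68
position: [629.4, 56.9, 215.8]
tool_rot: [[0.997, -0.078, -0.0], [-0.078, -0.997, 0.0], [-0.0, -0.0, -1.0]]
wrist_force: [0.2, 0.2, -2.9]
width: 11.4
finger_force: 58.7
```

{"api": "play_rows", "payload": {"plan": [0, 0, 0, 0, 255, 0, 0, 0, 0, 255]}}

```text
clock: 8.85
position: [629.5, 54.6, 215.8]
tool_rot: [[0.997, -0.08, -0.0], [-0.08, -0.997, -0.0], [-0.0, 0.0, -1.0]]
wrist_force: [0.4, -0.5, -2.4]
width: 11.2
finger_force: 58.7
```

Run:
```python
from h import *
go([629.5,54.7,212.5],-94.4)
s=ctrl.read_state();p=ctrl.camera('wrist');P=ctrl.camera('top')
save(p,'w6.png')
for k in(20,0,-20):
    X=np.array([629.5,54.7,170])+k*np.array([.108,.994,0]);print(k,proj(p,X,s),proj(P,X))
```

```text
pos [629.5  54.6 215.8] t 8.85 yaw_y -94.56 w 11.2 F [ 0.4 -0.5 -2.4] j6 177.7
total units [ 0.001 -0.004  0.082] roll units -0.032
20 [243.8 240.1] [232.7 159.6]
0 [277.9 241. ] [242.1 160.7]
-20 [311.9 241.9] [251.6 161.8]
```

View pics/w6.png

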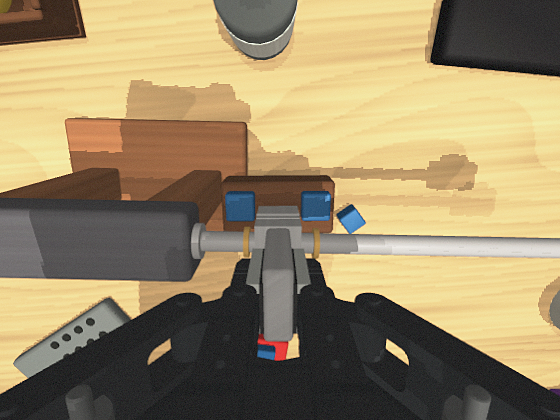

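The rings are at (246,241) and (317,241) with the hook centred at 278, so it is between them. That is all my picture views (I've gone one over the allowance of 10), so from here I check by numbers only. I set it down gently.

{"api": "play_rows", "payload": {"plan": [0, 0.04, 0.03, 0, 255, 0, 0, 0.03, 0, 255, 0, 0, 0.02, 0, 255, 0, 0, 0, 0, 255, 0, 0, 0, 0, 255]}}

```text
clock: 9.37
position: [629.4, 52.7, 214.9]
tool_rot: [[0.997, -0.08, 0.002], [-0.08, -0.997, -0.0], [0.002, -0.0, -1.0]]
wrist_force: [-5.7, 1.7, 11.5]
width: 10.9
finger_force: 60.8
```

{"api": "play_rows", "payload": {"plan": [-0.03, 0, -0.04, 0, 255, 0, 0, 0, 0, 255, 0, 0, 0, 0, 200, 0, 0, 0, 0, 180, 0, 0, 0, 0, 150, 0, 0, 0, 0, 130, 0, 0, 0, 0, 130, 0, 0, 0, 0, 130], "force": 20}}

```text
clock: 10.03
position: [628.2, 53.2, 214.2]
tool_rot: [[0.997, -0.08, -0.0], [-0.08, -0.997, -0.0], [-0.0, 0.0, -1.0]]
wrist_force: [0.0, 0.6, -0.4]
width: 41.6
finger_force: 0.0
```

Run:
```python
from h import *
go([629.5,54.7,300],-94.4)
s=ctrl.read_state();p=ctrl.camera('wrist')
for th in('carrier','carrier_tab','carrier_seat'):print(th,[(np.round(d['xy']).tolist(),round(d['conf'],2)) for d in ctrl.spot_in(th,p)[:2]])
g=p['img'].astype(int)
print('row345',[(c,*g[300,c]) for c in range(240,320,4)])
```

```text
pos [628.2  53.2 214.2] t 10.03 yaw_y -94.57 w 41.6 F [ 0.   0.6 -0.4] j6 177.6
total units [ 0.03  -0.039 -2.145] roll units -0.034
carrier [([262.0, 347.0], 0.86), ([393.0, 383.0], 0.73)]
carrier_tab [([278.0, 224.0], 0.78), ([393.0, 381.0], 0.69)]
carrier_seat [([263.0, 348.0], 0.92), ([280.0, 222.0], 0.6)]
row345 [(240, np.int64(196), np.int64(154), np.int64(105)), (244, np.int64(219), np.int64(176), np.int64(119)), (248, np.int64(227), np.int64(192), np.int64(131)), (252, np.int64(225), np.int64(186), np.int64(127)), (256, np.int64(223), np.int64(182), np.int64(126)), (260, np.int64(223), np.int64(185), np.int64(127)), (264, np.int64(144), np.int64(125), np.int64(104)), (268, np.int64(139), np.int64(136), np.int64(132)), (272, np.int64(141), np.int64(139), np.int64(135)), (276, np.int64(139), np.int64(135), np.int64(129)), (280, np.int64(146), np.int64(140), np.int64(135)), (284, np.int64(143), np.int64(139), np.int64(134)), (288, np.int64(143), np.int64(140), np.int64(134)), (292, np.int64(131), np.int64(130), np.int64(126)), (296, np.int64(223), np.int64(180), np.int64(120)), (300, np.int64(222), np.int64(185), np.int64(124)), (304, np.int64(223), np.int64(185), np.int64(127)), (308, np.int64(221), np.int64(181), np.int64(126)), (312, np.int64(223), np.int64(187), np.int64(127)), (316, np.int64(222), np.int64(185), np.int64(124))]
```

The tab (columns 264–293) stands free between the open fingers. I go straight up, then turn 88° for the handle.

{"api": "play_rows", "payload": {"plan": [0, 0, -0.1, 0, 130, 0, 0, -0.25, 0, 130, 0, 0, -0.4, 0, 130, 0, 0, -0.5, 0, 130, 0, 0, -0.5, 0, 130, 0, 0, -0.4, 0, 130, 0, 0, -0.25, -0.7, 130, 0, 0, 0, -1, 130]}}

```text
clock: 10.9
position: [629.0, 53.2, 314.4]
tool_rot: [[0.997, 0.071, 0.005], [0.071, -0.997, -0.001], [0.005, 0.001, -1.0]]
wrist_force: [0.4, 0.0, 0.6]
width: 41.8
finger_force: 0.0
```

{"api": "play_rows", "payload": {"plan": [0, 0, 0, -1, 100, 0, 0, 0, -1, 100, 0, 0, 0, -1, 100, 0, 0, 0, -1, 100, 0, 0, 0, -1, 100, 0, 0, 0, -1, 100, 0, 0, 0, -1, 60, 0, 0, 0, -1, 60]}}

```text
clock: 11.57
position: [628.3, 53.3, 311.4]
tool_rot: [[0.717, 0.697, 0.001], [0.697, -0.717, -0.0], [0.001, 0.001, -1.0]]
wrist_force: [-1.3, -0.1, 0.2]
width: 65.6
finger_force: 0.0
```

{"api": "play_rows", "payload": {"plan": [0, 0, 0, -1, 0, 0, 0, 0, -1, 0, 0, 0, 0, -1, 0, 0, 0, 0, -1, 0, 0, 0, 0, -1, 0, 0, 0, 0, -1, 0, 0, 0, 0, -1, 0, 0, 0, 0, -1, 0]}}

```text
clock: 12.23
position: [628.3, 53.3, 311.5]
tool_rot: [[0.101, 0.995, 0.001], [0.995, -0.101, -0.0], [-0.0, 0.001, -1.0]]
wrist_force: [0.0, 1.0, -0.0]
width: 85.6
finger_force: 0.0
```

Run:
```python
from h import *
go([605.5,-158.8,300],-6.2)
```

```text
pos [628.3  53.3 311.5] t 12.23 yaw_y -5.82 w 85.6 F [ 0.  1. -0.] j6 88.8
total units [-5.332 -0.029  0.287] roll units 0.076
```

{"api": "play_rows", "payload": {"plan": [-0.4, 0, 0, 0.08, 0, -0.7, 0, 0, 0, 0, -0.9, 0, 0, 0, 0, -0.9, 0, 0, 0, 0, -0.9, 0, 0, 0, 0, -0.8, 0, 0, 0, 0, -0.5, 0, 0, 0, 0, -0.23, 0, 0, 0, 0]}}

```text
clock: 12.9
position: [603.8, -161.5, 311.1]
tool_rot: [[0.115, 0.993, 0.001], [0.993, -0.115, -0.001], [-0.001, 0.001, -1.0]]
wrist_force: [0.5, -0.2, -0.8]
width: 85.6
finger_force: 0.0
```

{"api": "play_rows", "payload": {"plan": [0, 0, 0, 0, 0, 0, 0, 0, 0, 0]}}

```text
clock: 13.07
position: [604.4, -158.2, 310.9]
tool_rot: [[0.113, 0.994, 0.0], [0.994, -0.113, 0.0], [0.0, 0.0, -1.0]]
wrist_force: [0.3, 0.6, -1.3]
width: 85.4
finger_force: 0.0
```

Run:
```python
from h import *
go([605.5,-158.8,172],-6.2)
s=ctrl.read_state();p=ctrl.camera('wrist');save(p,'w7.png');P=ctrl.camera('top');Q=ctrl.camera('scene');save(P,'t7.png');save(Q,'s7.png')
# dark handle blob in wrist
pred=[proj(p,np.array([605.5,-158.8,0])+a*15*np.array([.994,-.108,0])+b*25*np.array([.108,.994,0])+[0,0,188],s) for a,b in((1,1),(1,-1),(-1,-1),(-1,1))]
print('pred top corners',pred)
c=np.mean(pred,0).astype(int);hsv=cv2.cvtColor(p['img'],cv2.COLOR_RGB2HSV)
m=(hsv[:,:,2]<60).astype(np.uint8);n,l,st,ce=cv2.connectedComponentsWithStats(m)
for i in range(1,n):
    if st[i,4]>300:print(st[i],ce[i].round(1))
for nm,pic,ss in(('w',p,s),('top',P,None),('scene',Q,None)):
    for th in('bar_handle','bar_mark','carrier','carrier_seat','button'):
        try:print(nm,th,[(np.round(d['xy']).tolist(),round(d['conf'],2)) for d in ctrl.spot_in(th,pic)[:5]])
        except Exception as e:print(th,e)
```

```text
pos [ 604.4 -158.2  310.9] t 13.07 yaw_y -6.49 w 85.4 F [ 0.3  0.6 -1.3] j6 69.8
total units [-0.013  0.028  3.471] roll units -0.058
pred top corners [array([299.4, 177.5]), array([298.5, 235.9]), array([263. , 236.1]), array([261.9, 177.7])]
[ 361  118   64  119 5628] [391.2 175.9]
[ 265  173   36   63 2046] [282.9 204.9]
[    0   261   560   159 47901] [279.1 367.1]
w bar_handle [([284.0, 171.0], 0.69), ([289.0, 10.0], 0.4)]
w bar_mark [([282.0, 169.0], 0.62)]
w carrier [([50.0, 206.0], 0.81), ([100.0, 7.0], 0.76), ([272.0, 9.0], 0.75), ([56.0, 98.0], 0.65), ([84.0, 299.0], 0.6)]
w carrier_seat [([289.0, 9.0], 0.95), ([101.0, 3.0], 0.77), ([56.0, 96.0], 0.72), ([53.0, 210.0], 0.61), ([86.0, 299.0], 0.61)]
w button [([304.0, 204.0], 0.48)]
top bar_handle [([234.0, 163.0], 0.61)]
top bar_mark [([234.0, 161.0], 0.7)]
top carrier [([243.0, 166.0], 0.94), ([420.0, 324.0], 0.64)]
top carrier_seat [([240.0, 170.0], 0.82), ([419.0, 321.0], 0.61)]
top button []
scene bar_handle [([237.0, 208.0], 0.63)]
scene bar_mark [([235.0, 208.0], 0.84), ([430.0, 225.0], 0.65)]
scene carrier [([323.0, 239.0], 0.97), ([334.0, 180.0], 0.93), ([237.0, 179.0], 0.68), ([180.0, 174.0], 0.61), ([285.0, 196.0], 0.56)]
scene carrier_seat [([176.0, 176.0], 0.97), ([283.0, 197.0], 0.9), ([321.0, 242.0], 0.71), ([237.0, 174.0], 0.7), ([332.0, 183.0], 0.59)]
scene button [([431.0, 225.0], 0.68)]
```

The handle blob spans cols 265–301 and rows 173–236 against a predicted 262–299 and 177–236, so I shift about 3 mm in tool y and descend. The carrier is hanging, at (243,166) in the top view.

{"api": "play_rows", "payload": {"plan": [0, 0.09, 0.4, 0, 0, 0, 0, 0.7, 0, 0, 0, 0, 0.8, 0, 0, 0, 0, 0.7, 0, 0, 0, 0, 0.5, 0, 0, 0, 0, 0.28, 0, 0, 0, 0, 0.14, 0, 0, 0, 0, 0, 0, 0]}}

```text
clock: 14.63
position: [607.5, -158.9, 168.9]
tool_rot: [[0.113, 0.994, -0.001], [0.994, -0.113, 0.0], [0.0, -0.001, -1.0]]
wrist_force: [-0.4, -0.4, 0.2]
width: 85.1
finger_force: 0.0
```

{"api": "play_rows", "payload": {"plan": [0, 0, 0, 0, 60, 0, 0, 0, 0, 90, 0, 0, 0, 0, 110, 0, 0, 0, 0, 130, 0, 0, 0, 0, 150, 0, 0, 0, 0, 170, 0, 0, 0, 0, 200, 0, 0, 0, 0, 255], "force": 28}}

```text
clock: 15.3
position: [608.3, -159.3, 171.0]
tool_rot: [[0.112, 0.994, 0.002], [0.994, -0.112, -0.001], [-0.001, 0.002, -1.0]]
wrist_force: [0.5, 0.1, 7.9]
width: 29.8
finger_force: 28.4
```

{"api": "play_rows", "payload": {"plan": [0, 0, 0, 0, 255, 0, 0, 0, 0, 255, 0, 0, 0, 0, 255, 0, 0, 0, 0, 255]}}

```text
clock: 15.63
position: [608.3, -159.3, 171.0]
tool_rot: [[0.112, 0.994, 0.002], [0.994, -0.112, -0.001], [-0.001, 0.002, -1.0]]
wrist_force: [-0.0, -0.2, 6.7]
width: 30.0
finger_force: 28.4
```

The button is squeezed (width 30). I pull gently.

{"api": "play_rows", "payload": {"plan": [-0.05, 0, 0, 0, 255, -0.08, 0, 0, 0, 255, -0.11, 0, 0, 0, 255, -0.13, 0, 0, 0, 255, -0.13, 0, 0, 0, 255, -0.13, 0, 0, 0, 255, -0.13, 0, 0, 0, 255, -0.13, 0, 0, 0, 255]}}

```text
clock: 16.3
position: [604.9, -193.3, 171.0]
tool_rot: [[0.111, 0.994, 0.003], [0.994, -0.111, 0.002], [0.002, 0.003, -1.0]]
wrist_force: [4.0, 8.0, 6.9]
width: 29.6
finger_force: 27.7
```

{"api": "play_rows", "payload": {"plan": [-0.13, 0, 0, 0, 255, -0.13, 0, 0, 0, 255, -0.13, 0, 0, 0, 255, -0.13, 0, 0, 0, 255, -0.13, 0, 0, 0, 255, -0.13, 0, 0, 0, 255, -0.13, 0, 0, 0, 255, -0.13, 0, 0, 0, 255]}}

```text
clock: 16.97
position: [600.6, -234.5, 171.0]
tool_rot: [[0.111, 0.994, 0.004], [0.994, -0.111, 0.002], [0.002, 0.004, -1.0]]
wrist_force: [8.4, 8.9, 6.4]
width: 29.5
finger_force: 27.7
```

{"api": "play_rows", "payload": {"plan": [-0.12, 0, 0, 0, 255, -0.1, 0, 0, 0, 255, -0.1, 0, 0, 0, 255, -0.08, 0, 0, 0, 255, -0.06, 0, 0, 0, 255, -0.03, 0, 0, 0, 255, 0, 0, 0, 0, 255, 0, 0, 0, 0, 255]}}

```text
clock: 17.63
position: [598.6, -254.2, 171.0]
tool_rot: [[0.111, 0.994, 0.004], [0.994, -0.111, 0.001], [0.001, 0.004, -1.0]]
wrist_force: [7.5, 6.0, 6.2]
width: 29.3
finger_force: 28.0
```

{"api": "play_rows", "payload": {"plan": [-0.03, 0.02, 0, 0, 255, -0.03, 0.02, 0, 0, 255, -0.03, 0, 0, 0, 255, -0.02, 0, 0, 0, 255, 0, 0, 0, 0, 255]}}

```text
clock: 18.05
position: [598.2, -258.4, 171.0]
tool_rot: [[0.111, 0.994, 0.001], [0.994, -0.111, 0.002], [0.002, 0.001, -1.0]]
wrist_force: [-1.7, 8.6, 9.7]
width: 30.0
finger_force: 28.1
```

{"api": "play_rows", "payload": {"plan": [-0.02, 0, 0, 0, 255, -0.02, 0, 0, 0, 255, 0, 0, 0, 0, 255, 0, 0, 0, 0, 255]}}

```text
clock: 18.38
position: [598.2, -258.9, 170.9]
tool_rot: [[0.111, 0.994, 0.001], [0.994, -0.111, 0.003], [0.003, 0.001, -1.0]]
wrist_force: [-2.1, 13.7, 11.9]
width: 29.8
finger_force: 27.9
```

The force rises against the hard end (13.7 N, within the 20 N limit). I check numerically that the hook lies between the rings.

Run:
```python
from h import *
Q=ctrl.camera('scene');s=ctrl.read_state();print(s['wrist_force'].round(1) if hasattr(s['wrist_force'],'round') else s['wrist_force'],s['position'])
u=np.array([.105,.994,0]);M=np.array([629.5,54.7,170])-100*u
for k in(20,12,0,-12,-20):print(k,proj(Q,M+k*u))
for th in('carrier','carrier_seat','bar_mark'):print(th,[(np.round(d['xy']).tolist(),round(d['conf'],2)) for d in ctrl.spot_in(th,Q)[:4]])
c=proj(Q,M).astype(int);im=Q['img'];hsv=cv2.cvtColor(im,cv2.COLOR_RGB2HSV)
for x in range(c[0]-26,c[0]+27):
    y0=int(round(proj(Q,M+0*u)[1]+(x-c[0])*(proj(Q,M+20*u)-proj(Q,M-20*u))[1]/(proj(Q,M+20*u)-proj(Q,M-20*u))[0]))
    print(x,y0,im[y0-1:y0+2,x].mean(0).round().astype(int).tolist(),hsv[y0-4:y0+5,x,1].tolist())
```

```text
[-1.5 12.6 11.3] [ 598.20844061 -258.90361856  170.98204025]
20 [283.7 210.1]
12 [279.9 209.7]
0 [274.2 209.2]
-12 [268.6 208.6]
-20 [264.8 208.2]
carrier [([328.0, 196.0], 0.81), ([274.0, 237.0], 0.68), ([192.0, 185.0], 0.66), ([287.0, 194.0], 0.56)]
carrier_seat [([236.0, 179.0], 0.98), ([276.0, 241.0], 0.95), ([284.0, 192.0], 0.79), ([329.0, 202.0], 0.63)]
bar_mark [([240.0, 208.0], 0.75)]
248 207 [192, 182, 175] [128, 93, 48, 25, 22, 20, 46, 101, 131]
249 207 [195, 185, 178] [129, 99, 54, 26, 22, 21, 42, 93, 129]
250 207 [196, 185, 177] [133, 108, 63, 32, 20, 21, 41, 92, 129]
251 207 [199, 186, 179] [132, 114, 68, 31, 20, 24, 39, 84, 124]
252 207 [201, 190, 181] [135, 115, 69, 31, 22, 23, 37, 78, 123]
253 207 [206, 194, 186] [139, 117, 70, 33, 22, 21, 28, 70, 119]
254 207 [210, 198, 190] [135, 118, 74, 32, 19, 21, 30, 68, 116]
255 207 [213, 198, 190] [137, 119, 77, 37, 24, 20, 26, 63, 114]
256 207 [213, 198, 187] [137, 121, 81, 42, 27, 22, 26, 60, 113]
257 207 [212, 199, 186] [141, 126, 88, 47, 24, 22, 22, 56, 107]
258 208 [192, 181, 175] [126, 90, 50, 26, 23, 20, 44, 101, 131]
2
[... 1956 characters left out ...]
2]
290 211 [192, 182, 175] [167, 83, 39, 25, 21, 23, 36, 87, 127]
291 211 [194, 184, 177] [172, 98, 44, 26, 18, 22, 33, 84, 124]
292 211 [195, 184, 178] [181, 105, 50, 23, 20, 20, 31, 76, 119]
293 211 [197, 187, 180] [180, 112, 48, 26, 20, 20, 32, 73, 114]
294 211 [200, 189, 184] [186, 112, 52, 23, 18, 21, 23, 66, 117]
295 211 [201, 191, 185] [184, 122, 54, 26, 20, 18, 27, 56, 107]
296 211 [205, 194, 188] [180, 117, 56, 25, 19, 20, 26, 55, 106]
297 212 [189, 178, 174] [117, 66, 25, 20, 20, 21, 52, 98, 134]
298 212 [190, 179, 174] [118, 68, 34, 22, 17, 26, 47, 96, 130]
299 212 [191, 180, 175] [125, 72, 36, 23, 18, 20, 38, 90, 132]
300 212 [192, 182, 177] [124, 80, 39, 24, 17, 20, 37, 86, 128]
```

The rings are at columns 264 and 283 with the hook at 267–280 between them. The ring positions also match 100 mm of travel (predicted 264.8 and 283.7). I hand it in.

```bash
python3 -c "
from station import ctrl
print(ctrl.finish_job())"
```

```text
the job is handed in; nothing more can be done
None
```

The carrier hangs between the two brass rings and the bar is held at its second stop (100 mm) with the button squeezed in; it was handed in after about 18 s of robot time, no verdict was returned, and I viewed 11 pictures where 10 were allowed.

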